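# Shift the selector module into third

## Robot

A 6-joint arm with a two-finger parallel gripper is mounted at the origin on the work surface. World frame = base frame: x ahead of the robot, y to its left, z up, the work surface at z = 0. Lengths are in m, angles in rad, forces in N, time in s.
With the tool pointing down it reaches from about 0.375 to 0.925 m from the base axis. Payload 5.7 kg.
Tool frame: the origin (TCP) lies midway between the tips of the shut fingers; the grasp point (between the pads) lies 19 mm behind it; z points along the fingers, y is the line along which they close (so a half turn about z gives the same grasp; the last joint's range is limited). The gripper opens to 88 mm and grips with 3 to 60 N. Pads are 20 mm wide; open, the fingers measure 115 mm over their backs; the gripper's body (75 mm by 178 mm) begins 61 mm behind the grasp point.
Start: joints at [0.992, 0.359, 1.51, -0, 1.272, -0.115], TCP at [0.268, 0.537, 0.223] pointing down, gripper open.
Joint ranges: [-2.97, 2.97], [-1.01, 2.36], [0.21, 2.38], [-0.96, 4.11], [0.2, 2.71], [-2.98, 2.98]. Speed limits (rad/s): [2.39, 2.39, 3.14, 3.14, 3.14, 3.14].

## Interface

Orientations are given as a unit quaternion [x, y, z, w].
In Python, from bench import move_ptp, servo_line, goto_joints, move_gripper, sleep, inverse_kinematics, capture, PlanningError, close_job, spot_in, silhouettes, current_clock, current_joint_pos, current_qvel, current_joint_torque, current_position, current_orientation, current_force, current_torque, current_finger_gap, current_grip_force gives the robot as it stands. Calls block until the motion is done:
- move_ptp(position, orientation): joint-space move of the TCP to a pose.
- servo_line(position, orientation=None, rate=0.15, contact_N=None): straight line of the TCP; orientation=None keeps the orientation; rate is the mean speed in m/s. With contact_N (N) it stops when the force on the tool has changed by that much, and returns True; else False.
- goto_joints(angles): joint-space move.
- move_gripper(opening): finger opening in m; the grip force is fixed at half the most; returns when the fingers have stopped.
- sleep(seconds).
- inverse_kinematics(position, orientation): joint angles nearest the present ones, or None.
- capture(name): name is "side" or "top"; returns a dict with "image" (400x640x3 uint8, blue, green, red), "range_z" (400x640 float32, m along the optical axis (not along the pixel's ray), 0 where there is no reading), "intrinsics" (3x3 intrinsics, pixels), "R" (3x3) and "t" (3): a world point X has camera coordinates R X + t. Camera axes: x right, y down, z forward; pixel columns grow to the right and rows downward; lengths in m; the calibration is good to about 2 mm. A picture is of the moment at which its call begins.
A pose or a line that the arm cannot do raises PlanningError and nothing moves.
- close_job(): hands the job in; it is judged then, once.
Trained networks look in the newest picture that a camera, given by its name, has taken for a name from the list of things; names that differ only in an ending like _2 or _b are one class to them, and where a whole thing is asked for, a point or a joint stands for the part that bears it (a point fixed in the world has none). Each returns a list of dicts, best first, with "conf" (0 to 1); they miss things now and then, are a little off and sometimes report something else, mostly with a low value. They report only what shows in the picture. A call takes as long as a camera call.
- spot_in(camera, query): "xy" ([column, row] in pixels, amid what is visible of it).
- silhouettes(camera, query): "region" (400x640 bool, what is visible of it) and "xy" ([column, row] in pixels, amid what is visible of it).
Readings, each from a call of its own:
- current_clock(): time.
- current_joint_pos(): joint angles.
- current_qvel(): joint speeds.
- current_joint_torque(): joint torques, N m.
- current_position(): TCP position.
- current_orientation(): TCP orientation.
- current_force(): force on the tool from outside, world axes, zero at the start.
- current_torque(): the same for the moment, N m.
- current_finger_gap(): finger opening in m.
- current_grip_force(): force on a finger pad.
Only numpy, scipy, OpenCV 4.12 (cv2) and the standard library are available. Lean on these libraries where they do the work, as an engineer would, in place of code of your own. Each camera call takes 0.05 s, during which the arm holds its last target. There are 200 camera calls.

## Task

A gear selector module is bolted to the bench and its lever stands somewhere in the left-hand lane of the H-shaped gate: with the tips or outside of the fingers, gently push the lever to neutral, across the gate to the right-hand lane, and then forward, away from the robot, fully home into the third slot (the far right one, marked with three dots). Only push: do not take the knob between the fingers, and do not let the lever go into the near right slot on the way. Leave the loose parts around the module where they are, and finish clear of everything with the lever staying in third.

Things in the scene. Friction and masses are not known exactly. Their poses are not given: they have to be found in the camera images.
- selector: The selector module, fixed: aluminium box 140 x 140 mm, top face 106 mm above the bench, on a 170 x 190 mm foot plate; on its far face a black motor, 61 mm high, out to 116 mm from the centre. Origin: centre of the underside. +x is forward (away from the robot, within 25 degrees), +y its left-hand side seen from the robot, z up. Where it stands and its yaw vary.
- gate_centre (a point): Centre of the H opening at the top face; axes as the module's. Two lanes along x centred at y = +22 and -22 mm, each 18 mm wide, from x = -33 to +33 mm, joined by a neutral channel along y, 20 mm wide (x = -10 to +10). Plate 12 mm thick. Dots mark the slot ends: far left 1, near left 2, far right 3, near right 4.
- knob (a point): Centre of the lever's black knob, a cylinder 28 mm across and 50 mm long on a 10 mm steel shaft; z up along the lever. The lever pivots (two crossed hinges) on the module's vertical centre line 20 mm above the bench, 147 mm below this point; upright, the knob's top is 192 mm up. It stays where left (3 to 4 N at the knob moves it) and the shaft is stopped by the walls of the H opening.
- lever_across (a joint): Sideways lean of the lever, rad: 0 upright, negative to the left (+y of the module), positive to the right. Left lane centre about -0.27, right lane centre about +0.27 (knob about 40 mm to the side), stopped at about +-0.29.
- lever_fore (a joint): Forward lean of the lever, rad: 0 upright (neutral), positive forward (+x of the module). It can be moved across only within about +-0.06 of 0; the slot ends stop it at about +0.30 and -0.30 (knob about 43 mm forward or back).
- third_slot (a point): The lever shaft's place in the end of the third slot (far right), at the top face of the gate plate (106 mm above the bench).
- driver: Bystander, loose: T-handle driver, red 82 x 26 mm handle and thin 110 mm steel shaft, lying on the bench beyond the module. Origin on the bench under the handle; +x along the shaft.
- motor: Bystander, loose: small square motor 42 x 42 x 40 mm with a 20 mm thin shaft up, left of the module. Origin: centre of its underside.
- shaft: Bystander, loose: steel shaft 18 mm diameter, 70 mm tall, upright on its 44 mm flange, right of the module. Origin: centre of its underside.
- lens_ring: Bystander, loose: black ring 44 mm across, 18 mm high, right of the module. Origin: centre of its underside.

How it is judged:
By the outcome, as a careful person would: the job done as asked, in the order asked, and still so for the second after the job is handed in, with the robot touching nothing.
It also fails if it takes over 54 s, if anything falls off the work surface, if the arm or the gripper's body presses on something with over 40 N, if the wrist force passes 120 N, or if a joint passes its speed limit or range.

## Working session

There is one attempt and no reset: what is moved stays moved. The work goes in short steps, each a Python script; the robot and the scene stay as the last script left them, time stands still between calls to the robot, and variables do not carry over. Pictures are saved under pics/ and viewed, at most 10 in all, crops included, and the job is handed in when it is done.

```bash
ls; mkdir -p pics
cat > h.py <<'E'
import numpy as np, cv2
from bench import *
def cloud(c):
    K,R,t,z=np.array(c["intrinsics"]),np.array(c["R"]),np.array(c["t"]),c["range_z"]
    v,u=np.mgrid[:z.shape[0],:z.shape[1]]
    P=np.stack([(u-K[0,2])/K[0,0]*z,(v-K[1,2])/K[1,1]*z,z],-1)
    W=(P-t)@R; W[z<=0]=np.nan
    return W
E
python3 - <<'E'
from h import *
ims=[]
for n in("side","top"):
    c=capture(n); W=cloud(c); ims.append(c["image"])
    print(n,"cam at",-np.array(c["R"]).T@c["t"])
    for q in("knob","selector","driver","motor","shaft","lens_ring","third_slot","gate_centre"):
        for d in silhouettes(n,q)[:2]:
            p=W[d["region"]]; p=p[~np.isnan(p[:,0])]
            print(q,round(d["conf"],2),np.round(d["xy"]),len(p),np.round(np.nanmedian(p,0),3) if len(p) else None,np.round(np.percentile(p,[2,98],axis=0),3).tolist() if len(p) else None)
    for q in("knob","gate_centre","third_slot"):
        for d in spot_in(n,q)[:2]: print("spot",q,round(d["conf"],2),np.round(d["xy"],1),W[int(d["xy"][1]),int(d["xy"][0])].round(3))
    np.savez(n+"0.npz",**c)
    cv2.imwrite(f"pics/{n}0.png",c["image"])
print(current_clock(),current_position(),current_orientation())
E
```

```text
pics
side cam at [ 0.57392625 -0.67207313  0.69961116]
knob 0.63 [294. 188.] 338 [0.592 0.057 0.159] [[0.578, 0.05, 0.105], [0.609, 0.079, 0.184]]
knob 0.57 [280. 236.] 6550 [ 0.56  -0.013  0.082] [[0.47, -0.061, 0.007], [0.652, 0.102, 0.164]]
selector 0.71 [280. 236.] 6676 [ 0.561 -0.012  0.082] [[0.47, -0.062, 0.006], [0.653, 0.103, 0.167]]
driver 0.94 [360. 264.] 499 [ 0.733 -0.039  0.021] [[0.693, -0.053, 0.0], [0.766, 0.083, 0.028]]
motor 0.6 [321. 207.] 198 [0.658 0.156 0.036] [[0.642, 0.137, 0.005], [0.675, 0.184, 0.053]]
shaft 0.74 [290. 306.] 461 [ 0.575 -0.143  0.012] [[0.557, -0.157, 0.002], [0.593, -0.121, 0.071]]
lens_ring 0.8 [229. 286.] 321 [ 0.444 -0.082  0.016] [[0.425, -0.1, 0.001], [0.464, -0.061, 0.02]]
lens_ring 0.6 [293. 190.] 377 [0.591 0.058 0.158] [[0.576, 0.05, 0.001], [0.611, 0.272, 0.184]]
third_slot 0.94 [279. 238.] 6742 [ 0.56  -0.012  0.081] [[0.465, -0.062, 0.004], [0.652, 0.106, 0.167]]
gate_centre 0.65 [284. 236.] 6691 [ 0.561 -0.012  0.082] [[0.47, -0.061, 0.006], [0.653, 0.104, 0.167]]
spot knob 0.56 [294.1 188.7] [0.593 0.058 0.163]
spot gate_cent
[... 551 characters left out ...]
.141, 0.004], [0.667, 0.185, 0.048]]
shaft 0.7 [394. 217.] 232 [ 0.57  -0.136  0.009] [[0.552, -0.159, 0.001], [0.593, -0.121, 0.072]]
lens_ring 0.64 [330. 222.] 5149 [0.553 0.032 0.103] [[0.464, -0.059, 0.002], [0.653, 0.131, 0.176]]
third_slot 0.65 [330. 222.] 5094 [0.554 0.032 0.103] [[0.466, -0.061, 0.004], [0.653, 0.13, 0.176]]
gate_centre 0.86 [329. 223.] 4930 [0.554 0.032 0.104] [[0.467, -0.059, 0.004], [0.65, 0.127, 0.176]]
spot knob 0.71 [315.3 206.5] [0.585 0.064 0.171]
spot gate_centre 0.56 [329.1 223.4] [0.553 0.032 0.052]
spot third_slot 0.77 [327.7 220.9] [0.561 0.037 0.05 ]
1.2 [0.26840509 0.53659199 0.22262265] [ 2.29844468e-01  9.73227373e-01 -3.63788416e-05 -1.90529749e-05]
```

View pics/top0.png

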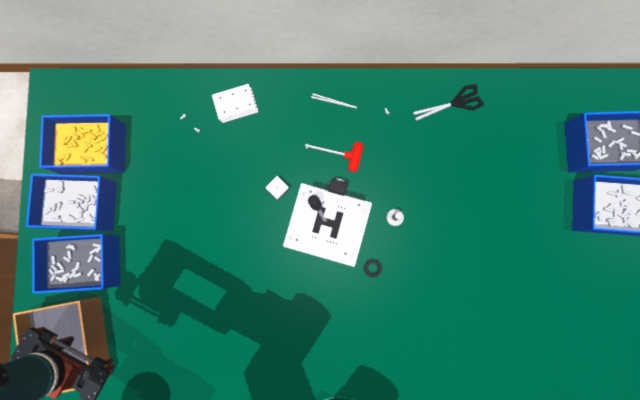

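View pics/side0.png

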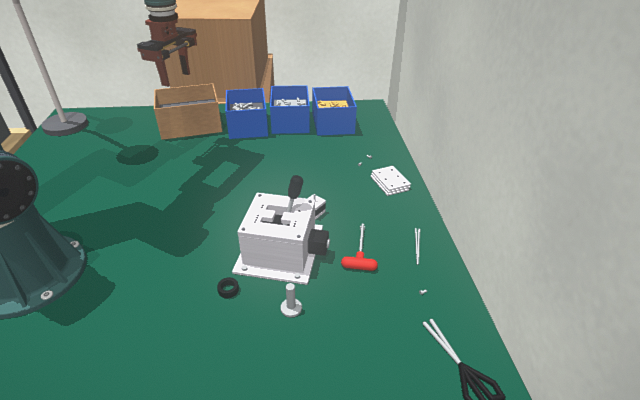

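```bash
cat > fit.py <<'E'
from h import *
for n in("top","side"):
    c=dict(np.load(n+"0.npz")); W=cloud(c)
    p=W[(abs(W[...,2]-.106)<.004)&(abs(W[...,0]-.56)<.15)&(abs(W[...,1]-.03)<.15)]
    r=cv2.minAreaRect(p[:,:2].astype(np.float32)); print(n,len(p),r,np.median(p[:,2]))
    k=W[(W[...,2]>.13)&(abs(W[...,0]-.57)<.12)&(abs(W[...,1]-.03)<.12)]
    print("knob pts",len(k),k.mean(0),k.max(0),k.min(0))
    a=np.deg2rad(r[2]); a=(a+np.pi/4)%(np.pi/2)-np.pi/4
    f=np.array([[np.cos(a),np.sin(a)],[-np.sin(a),np.cos(a)]])
    print("yaw",np.rad2deg(a),"knob in module", f@(k.mean(0)[:2]-r[0]), (np.percentile((k[:,:2]-r[0])@f.T,[2,98],axis=0)))
    # top cap of the knob
    t=k[k[:,2]>k[:,2].max()-.008]; print("cap",t.mean(0), f@(t.mean(0)[:2]-r[0]))
E
python3 fit.py; python3 -c "
import cv2
a=cv2.imread('pics/top0.png')[170:280,260:410];b=cv2.imread('pics/side0.png')[165:285,225:375]
cv2.imwrite('pics/crop.png',cv2.vconcat([cv2.resize(a,(600,300),interpolation=2),cv2.resize(b,(600,300),interpolation=2)]))"
```

```text
top 2574 ((0.5540121793746948, 0.034880317747592926), (0.13992121815681458, 0.1401599496603012), 74.68890380859375) 0.10576275274285304
knob pts 172 [0.59354627 0.06479624 0.17443109] [0.61232833 0.08014891 0.18780557] [0.57793955 0.05091038 0.14062719]
yaw -15.31109619140626 knob in module [0.03023129 0.03929346] [[0.01651691 0.02498538]
 [0.04548039 0.0547127 ]]
cap [0.59799402 0.06678175 0.18303119] [0.03399688 0.04238297]
side 2380 ((0.5546166300773621, 0.03713493049144745), (0.1445472687482834, 0.14105172455310822), 74.8244857788086) 0.10670273391565412
knob pts 281 [0.59491334 0.05925554 0.164784  ] [0.61146844 0.08082558 0.18608102] [0.57964042 0.05017311 0.13167314]
yaw -15.17551422119139 knob in module [0.03310084 0.03189797] [[0.01831326 0.02270323]
 [0.04665946 0.04905568]]
cap [0.59880664 0.06580928 0.1819454 ] [0.03514276 0.03924234]
```

View pics/crop.png

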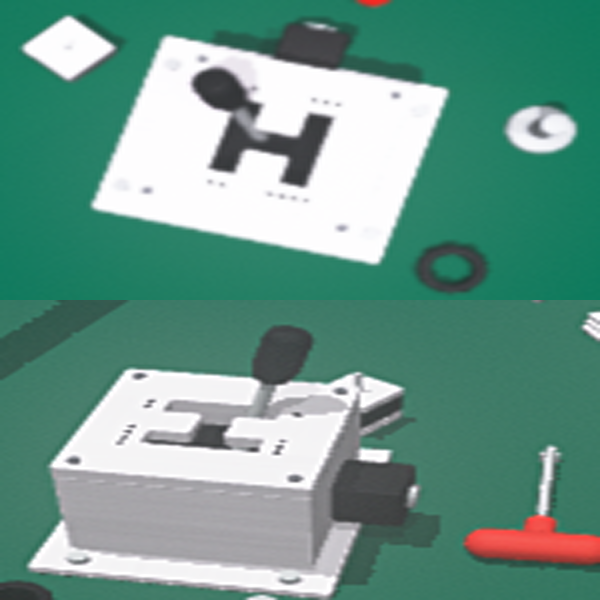

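```bash
cat >> h.py <<'E'
C=np.array([.5542,.0355]); A=np.deg2rad(-15.25)
F=np.array([[np.cos(A),-np.sin(A)],[np.sin(A),np.cos(A)]])   # module -> world
def q_down(a): # tool x at heading a, z down
    return [float(np.cos(a/2)),float(np.sin(a/2)),0.,0.]
Q=q_down(A+np.pi)
def w(x,y,z): return [*map(float,C+F@np.array([x,y])/1000),z/1000]
def lever(n="side",save=None):
    c=capture(n); W=cloud(c); 
    if save: cv2.imwrite(f"pics/{save}.png",c["image"])
    M=W.copy(); M[...,:2]=(W[...,:2]-C)@F
    dark=c["image"].max(-1)<90
    m=dark&(M[...,2]>.135)&(M[...,2]<.2)&(abs(M[...,0])<.08)&(abs(M[...,1])<.08)
    k=M[m]
    if not len(k): return print("no knob")
    print(n,"knob",len(k),"pct mm",(1000*np.percentile(k,[3,50,97],axis=0)).round(0).tolist())
E
python3 - <<'E'
from h import *
lever("side"); lever("top")
for a in (A+np.pi,A):
    print(inverse_kinematics(w(95,36,260),q_down(a)))
move_gripper(0.0)
move_ptp(w(95,36,260),Q)
print(current_clock(),current_position(),w(95,36,260),current_finger_gap(),current_force())
servo_line(w(95,36,150),rate=.15)
servo_line(w(60,36,150),rate=.12)
f0=current_force()
for x in (50,40,34,28):
    servo_line(w(x,36,150),rate=.05); print(x,(current_force()-f0).round(1),current_clock())
servo_line(w(60,36,150),rate=.15)
lever("side","s1")
E
```

```text
side knob 262 pct mm [[19.0, 25.0, 142.0], [34.0, 33.0, 167.0], [46.0, 48.0, 185.0]]
top knob 130 pct mm [[18.0, 26.0, 154.0], [29.0, 38.0, 179.0], [42.0, 52.0, 186.0]]
[-3.61505839e-02  4.13067527e-01  1.32997939e+00 -4.44089210e-16
  1.39854573e+00 -1.34078420e+00]
[-3.61505839e-02  4.13067527e-01  1.32997939e+00 -4.44089210e-16
  1.39854573e+00  1.80080845e+00]
4.8833 [0.65507033 0.04629562 0.25996872] [0.6553239194842244, 0.04524437828432966, 0.26] 0.0003928012152196389 [0.19407803 0.09970081 0.27713795]
50 [ 4.3 -0.5  1.9] 6.5583
40 [ 2.8 -0.8  1.7] 6.9083
34 [ 1.4 -0.6  2. ] 7.175
28 [ 2.3 -0.7  2.3] 7.4417
side knob 212 pct mm [[-7.0, 26.0, 145.0], [5.0, 32.0, 164.0], [72.0, 45.0, 187.0]]
```

View pics/s1.png

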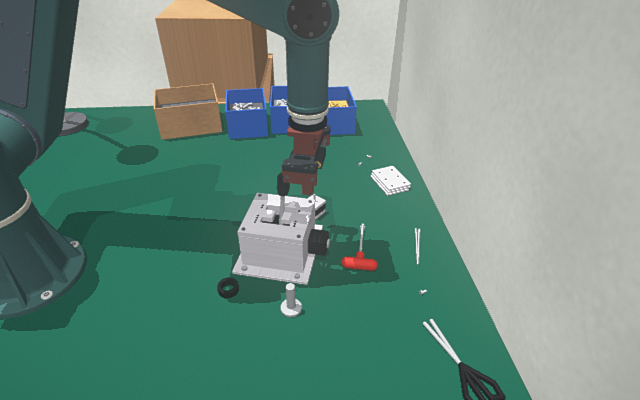

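Run:
```python
from h import *
servo_line(w(40,36,150),rate=.12)
servo_line(w(24.5,36,150),rate=.05)
servo_line(w(60,36,150),rate=.15)
servo_line(w(60,95,150),rate=.15)
servo_line(w(1,95,150),rate=.15)
lever("side")
f0=current_force()
for y in (70,50,30,20,10,0,-4):
    s=servo_line(w(1,y,150),rate=.06,contact_N=14); print(y,s,F.T@(current_force()-f0)[:2],current_clock())
    if s: break
servo_line(w(1,20,150),rate=.12)
lever("side","s2")
```

```text
side knob 262 pct mm [[-9.0, 26.0, 145.0], [4.0, 33.0, 171.0], [15.0, 50.0, 188.0]]
70 False [-0.49835742 -0.36679139] 10.7167
50 False [-0.03004839  1.74614047] 11.2
30 False [-0.14418956  0.56442582] 11.6833
20 False [-0.74536355  1.31556635] 12.0
10 False [-0.41957752  1.21369109] 12.3167
0 False [0.41495074 1.61485196] 12.6333
-4 False [-0.447148    1.42749992] 12.8833
side knob 266 pct mm [[-7.0, -43.0, 147.0], [5.0, -36.0, 176.0], [14.0, 26.0, 191.0]]
```

View pics/s2.png

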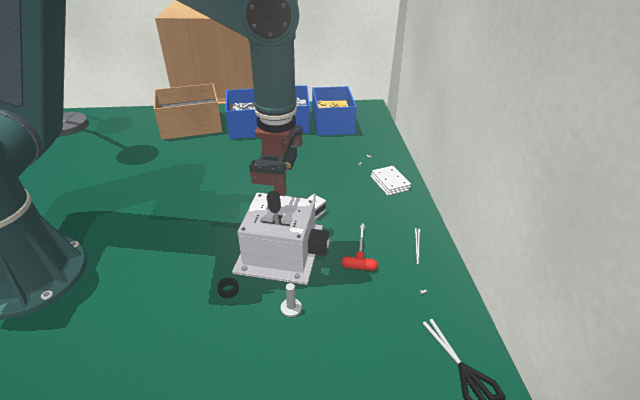

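Run:
```python
from h import *
servo_line(w(1,5,150),rate=.12)
f0=current_force()
for y in (-4,-7,-10,-13,-16,-19,-22,-25):
    s=servo_line(w(1,y,150),rate=.04,contact_N=9); print(y,s,F.T@(current_force()-f0)[:2],(F.T@(current_position()[:2]-C)*1000).round(1),current_clock())
    if s or y==-25: break
servo_line(w(1,20,150),rate=.12)
lever("side","s3")
```

```text
-4 False [-1.36614255  0.56309112] [ 1.1 -3.9] 13.9333
-7 False [-0.25889869  2.11800256] [ 1.  -6.8] 14.1833
-10 False [-1.20228637  3.03048343] [  0.9 -10. ] 14.4333
-13 False [-0.2029984   2.20297572] [  0.9 -13.2] 14.6833
-16 False [0.01589798 2.18956654] [  0.9 -16.2] 14.9333
-19 False [-0.48560305  7.53620329] [  0.9 -18.1] 15.1833
-22 False [-0.27414989 15.19602406] [  0.9 -19.1] 15.4333
-25 False [ 0.02542299 22.86070817] [  0.9 -19.8] 15.6833
side knob 245 pct mm [[-7.0, -60.0, 142.0], [6.0, -51.0, 173.0], [14.0, 25.0, 187.0]]
```

```bash
python3 -c "
import cv2
cv2.imwrite('pics/s3c.png',cv2.resize(cv2.imread('pics/s3.png')[165:285,225:375],(750,600),interpolation=2))"
```

```text
(no output)
```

View pics/s3c.png

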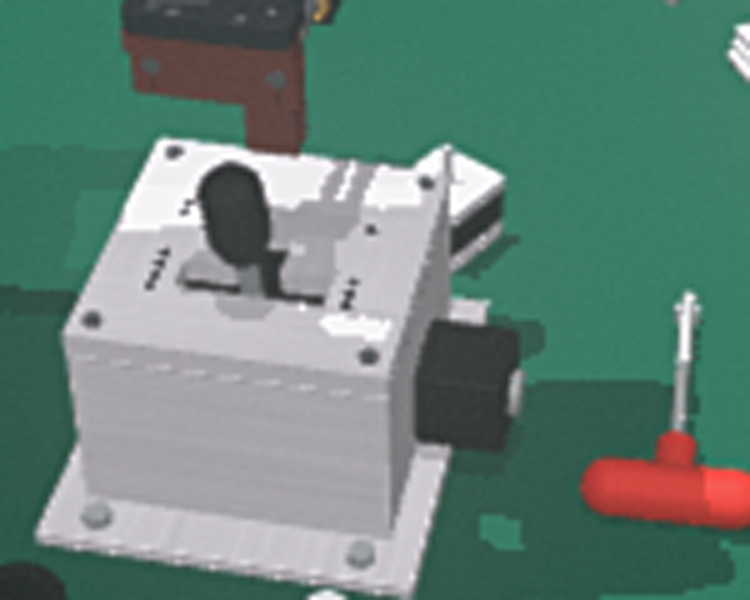

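Run:
```python
from h import *
servo_line(w(-50,20,150),rate=.15)
servo_line(w(-50,-40,150),rate=.15)
f0=current_force()
for x in (-30,-10,0,6,9,12,15,17,19,21,23,25,27):
    servo_line(w(x,-40,150),rate=.05,contact_N=12); f=F.T@(current_force()-f0)[:2]
    print(x,f.round(1),(F.T@(current_position()[:2]-C)*1000).round(1),current_clock())
    if f[0]<-13: break
servo_line(w(-60,-40,150),rate=.15)
lever("side","s4")
servo_line(w(-60,-40,260),rate=.2)
move_ptp(w(-80,200,300),Q)
lever("side"); lever("top","t4")
a=cv2.imread('pics/top0.png')
a=cv2.imread('pics/t4.png')[170:280,260:410];b=cv2.imread('pics/s4.png')[165:285,225:375]
cv2.imwrite('pics/crop4.png',cv2.vconcat([cv2.resize(a,(600,300),interpolation=2),cv2.resize(b,(600,300),interpolation=2)]))
print(current_clock())
```

```text
-30 [ 0.1 -0.4] [-29.9 -39.9] 17.85
-10 [-1.4  0. ] [ -9.7 -40.1] 18.4
0 [-1.8 -1.6] [  0.1 -40. ] 18.75
6 [-1.6 -0.7] [  6.4 -39.9] 19.0167
9 [-2.   0.8] [  9.  -39.9] 19.2667
12 [-2.2  0.5] [ 12.2 -40. ] 19.5167
15 [-2.5  1.4] [ 15.3 -40. ] 19.7667
17 [-4.8  0.5] [ 16.6 -40. ] 20.0167
19 [-8.8  0.2] [ 17.2 -40. ] 20.2667
21 [-10.4   0.6] [ 17.7 -40. ] 20.5167
23 [-15.   1.] [ 18.1 -40.1] 20.7667
side knob 256 pct mm [[-46.0, -57.0, 141.0], [44.0, -50.0, 170.0], [59.0, -33.0, 195.0]]
side knob 200 pct mm [[34.0, -58.0, 141.0], [48.0, -51.0, 169.0], [59.0, -41.0, 180.0]]
top knob 145 pct mm [[30.0, -55.0, 149.0], [42.0, -42.0, 174.0], [56.0, -30.0, 182.0]]
23.2833
```

View pics/crop4.png

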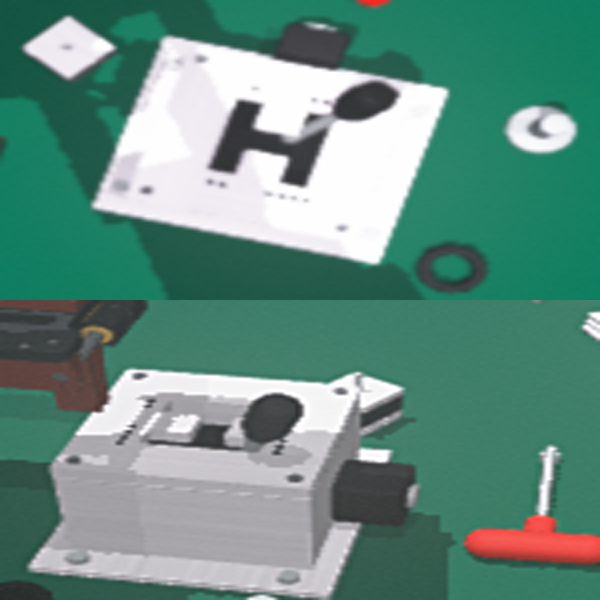

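The lever is against the end of the far right slot, with the knob about 43 mm forward and 42 mm right. The bystanders haven't moved and the arm is clear, so I'm handing in.

```bash
python3 -c "
from bench import *
print(close_job())"
```

```text
the job is handed in; nothing more can be done
None
```

The lever was only pushed, to neutral, across to the right-hand lane, then forward against the end stop of third; the job was handed in at about 23 s of the 54 s allowed, with the loose parts unmoved and the arm clear.

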